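Open the child-safe medicine bottle in its case

TASK

Raise the blue lid of the medicine case to about 110 degrees from closed, so that it stands leaning a little back past upright, and leave it there. Then open the child-safe bottle in the case: push its white cap down against the spring, keep it down while you twist it anticlockwise (seen from above) until it is free, and lift it straight up. Finish still holding the cap upright and still in the gripper, about 6 cm above its closed place and directly over the bottle, and do not shift or topple the mug, glass, tin, spice jar or sauce bottle around it.

Things in the scene. Friction and masses are not known exactly. Their poses are not given: they have to be found in the camera images.
- case: White case, fixed to the table, 120 mm (its x) by 130 mm (y), open base 45 mm high; origin on the table under its centre, z up. A deep blue lid (top at 110 mm when shut) is hinged on the rim at +x; its pull tab is at -x, which points roughly to the robot's right. An amber bottle is held fast on the case's z axis: body diameter 54 mm up to 46 mm high, then a 27 mm neck.
- lid (a joint): Angle of the lid, rad: 0 shut, grows as it opens, 1.57 upright, end stop 2.6. Starts 0 to 0.2. The hinge is stiff (about 0.3 N m, 2 to 3 N at the tab) and stays at any angle. Wanted: about 1.92 (110 degrees).
- lid_hinge (a point): Middle of the hinge line, 45 mm above the table; the line runs along the case's y axis. Axes as the case's.
- lid_tab (a point): Grip point of the white tab on the lid's free edge: 22 mm wide (along the hinge line, the case's y), 12 mm thick, 45 mm long. The point is at mid-thickness, 30 mm out from the lid's front wall; with the lid shut it lies 150 mm to -x of the hinge line and 18 mm above it. Pinched on its sides (closing along the case's y) it pivots between the fingers as the lid swings.
- cap_center (a point): Centre (half-way up) of the white ribbed cap, diameter 52 mm, 34 mm high, about 35 g, on the bottle under the lid; z up. Closed, its centre is 85 mm above the table and its x (red bar on top) lies along the case's x within 0.06 rad. A spring lifts it (4 N at rest, 1.2 N more per mm): pushed down more than 3 mm (it bottoms at 6 mm, 11 N) it can turn, anticlockwise only.
- bottle_mouth (a point): Centre of the bottle's mouth, fixed in the case, 92 mm above the table, axes as the case's; the closed cap's centre lies 7 mm below it. Two lugs on the neck lock the cap: it lifts off when turned 45 to 135 degrees anticlockwise from closed (80 is good). Past 45 degrees it needs no more pushing and rises about 2 mm by itself.
- mug: Green and white mug 78 x 116 x 101 mm, bystander; origin under its centre.
- tumbler: Clear glass tumbler, diameter 82 mm, 86 mm high, bystander; origin under its centre.
- spice: Spice jar with a yellow cap, diameter 42 mm, 96 mm high, bystander; origin under its centre.
- sauce: Dark sauce bottle with a green cap, diameter 60 mm, 201 mm high, bystander; origin under its centre.
- tin: Food tin, diameter 76 mm, 58 mm high, bystander; origin under its centre.
Not all that is in view belongs to the job. There is more than one size of the case; the job needs the larger.

How it is judged:
By the outcome, as a careful person would: the job done as asked, in the order asked, and still so for the second after the job is handed in, while the arm keeps its last pose, push and grip.
It also fails if it takes over 54 s, if anything falls off the work surface, if the arm or the gripper's body presses on something with over 40 N, if the wrist force passes 120 N, or if a joint passes its speed limit or range.

ROBOT

A 6-joint arm with a two-finger parallel gripper is mounted at the origin on the work surface; the furniture and walls round the work are solid. World frame = base frame: x ahead of the robot, y to its left, z up, the work surface at z = 0. Lengths are in m, angles in rad, forces in N, time in s.
With the tool pointing down it reaches from about 0.3 to 0.95 m from the base axis. Payload 3.1 kg.
Tool frame: the origin (TCP) lies midway between the tips of the shut fingers; the grasp point (between the pads) lies arm.grip_depth behind it (arm.grip_depth is the distance from the TCP to the grasp point, in m); z points along the fingers, y is the line along which they close (so a half turn about z gives the same grasp; the last joint's range is limited). The gripper opens to 85 mm and grips with 20 to 120 N. Pads are 22 mm wide; open, the fingers measure 114 mm over their backs; the gripper's body (76 mm by 85 mm) begins 54 mm behind the grasp point. The pads swing forward as they close: fully open they stand 13 mm farther back than shut.
Start: joints at [1.25, 0.308, 1.634, -0, 1.2, -0.07], TCP at [0.155, 0.605, 0.231] pointing down, gripper open.
Joint ranges: [-3.06, 3.06], [-0.79, 1.96], [0.05, 2.63], [-1.19, 4.34], [0.05, 2.64], [-2.94, 2.94]. Speed limits (rad/s): [2.79, 2.79, 3.14, 3.14, 3.14, 3.14].

INTERFACE

Orientations are given as [roll, pitch, yaw] about the fixed x, y, z axes, in that order (R = Rz(yaw) Ry(pitch) Rx(roll)).
In Python, from workcell import arm gives the robot as it stands.
- The arm moves only by the tool drive_tool, never from a script. Its argument "targets" is a list of rows, each an object of numbers: "hand": the gripper's target within -1 to 1 (shut at 1, half-way at 0, fully open at -1); "dx", "dy", "dz": the shift along the world's x, y, z in cm; "rx", "ry", "rz": the turn, a rotation vector about the world's x, y, z in degrees. In form: [{"hand": .., "dx": .., "dy": .., "dz": .., "rx": .., "ry": .., "rz": ..}, ...]. A call has 1 to 20 rows; each row is the pose to reach, as a shift and turn from the pose commanded when the call began; what a row does not reach only later rows make up. A row lasts 1/10 s, in which the tool goes at most 50 mm and 8.59 degrees, less where a joint would pass 70% of its speed; a pose out of reach is approached as far as the arm can. A call with a gripper value outside its range is refused whole. The fingers move at their own pace and stop on an object; "grip_force" is the grip in N (left out, the last holds). Time passes only in rows, so rows that repeat a pose let the fingers close. It gives the time, the measured TCP pose, the force, the opening and the grip force at its end, in the units of the state.
- arm.observe(): the state, without advancing time (a new reading comes with each control period).
- arm.snapshot(name): name is "scene" or "top" or "wrist"; returns a dict with "color" (384x512x3 uint8, red, green, blue), "depth" (384x512 float32, m along the optical axis (not along the pixel's ray), 0 where there is no reading), "camera_matrix" (3x3 intrinsics, pixels), "xyz" and "rotation" of the camera in the world. Camera axes: x right, y up, looking along -z (the intrinsics and any distortion apply to the point x, -y, -z); pixel columns grow to the right and rows downward; lengths in m; the calibration is good to about 2 mm. The wrist camera is an equidistant fisheye: a pixel r from the principal point sees the ray r / f radians off the axis. A picture is of the moment at which its call begins.
- arm.sign_off(): hands the job in; it is judged then, once.
The state is a dict: "clock": time; "joint_positions": joint angles; "qd": joint speeds; "joint_efforts": joint torques, N m; "eef_pos": TCP position; "tcp_rot": TCP orientation; "force": force on the tool from outside, world axes, zero at the start; "ft_torque": the same for the moment, N m; "opening": opening from 0.0 (shut) to 1.0 (fully open); "finger_force": force on a finger pad.
Only numpy, scipy, OpenCV 4.12 (cv2) and the standard library are available. Lean on these libraries where they do the work, as an engineer would, in place of code of your own. Each camera call takes 0.05 s, during which the arm holds its last target. There are 200 camera calls.

## Working session

There is one attempt and no reset: what is moved stays moved. The work goes in short steps, Python scripts to look and compute and a tool call to move; the robot and the scene stay as the last step left them, time stands still between calls to the robot, and variables do not carry over. Pictures are saved under pics/ and viewed, at most 10 in all, crops included, and the job is handed in when it is done.

Besides the shell and the picture viewer there is one more tool, called after "Request:" as a command line: name --argument value ..., lists and objects as JSON in quotes. drive_tool: Moves the arm, as the interface text tells. Its arguments: {"type":"object","properties":{"targets":{"type":"array","items":{"type":"object","properties":{"hand":{"type":"number"},"dx":{"type":"number"},"dy":{"type":"number"},"dz":{"type":"number"},"rx":{"type":"number"},"ry":{"type":"number"},"rz":{"type":"number"}}}},"grip_force":{"type":"number"}},"required":["targets"]}

```bash
mkdir -p pics; ls
python3 - <<'E'
from workcell import arm
import cv2,numpy as np,pickle
o=arm.observe();print(o, arm.grip_depth)
for n in("scene","top"):
    s=arm.snapshot(n);cv2.imwrite(f"pics/{n}0.png",s["color"][:,:,::-1]);pickle.dump(s,open(n+"0.pkl","wb"))
    print(n,s["camera_matrix"],s["xyz"],s["rotation"])
a=cv2.imread("pics/scene0.png");b=cv2.imread("pics/top0.png")
E
```

```text
pics
{'clock': 0.0, 'joint_positions': array([ 1.25032948e+00,  3.08996554e-01,  1.63521790e+00, -2.22616290e-05,
        1.19968527e+00, -6.97173424e-02]), 'qd': array([-0.00110501,  0.00122863,  0.00016357, -0.00089203, -0.00056212,
       -0.00076645]), 'joint_efforts': array([ 1.60372023e-03, -4.15255702e+01, -2.76668519e+01, -7.53584374e-06,
        1.02250068e-02, -9.01164242e-06]), 'eef_pos': array([0.15486159, 0.60465053, 0.2300374 ]), 'tcp_rot': array([-3.13928974e+00, -1.40035375e-04,  2.89085108e+00]), 'force': array([ 0.56569672, -0.25133633,  0.11722265]), 'ft_torque': array([-0.03093962,  0.02304188, -0.00266793]), 'finger_force': 0.0, 'opening': 0.999309898005035} 0.0187
scene [[426.30591573   0.         248.91890879]
 [  0.         426.30591573 189.01263436]
 [  0.           0.           1.        ]] [0.28627324 1.2188136  0.99609741] [ 0.91807554  0.01482386 -3.07201321]
top [[460.99615326   0.         260.02497544]
 [  0.         460.99615326 190.45848298]
 [  0.           0.           1.        ]] [0.23885898 0.05217221 1.41740837] [ 1.10810942e-01  1.34969697e-03 -1.55655490e+00]
```

View pics/scene0.png

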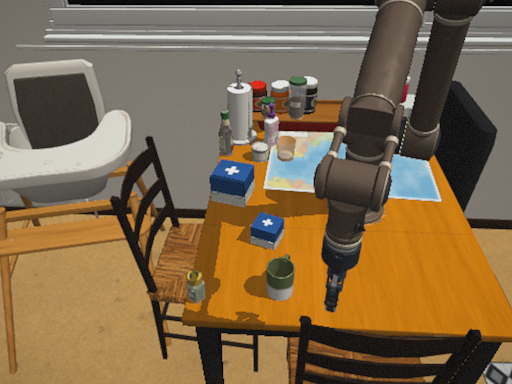

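View pics/top0.png

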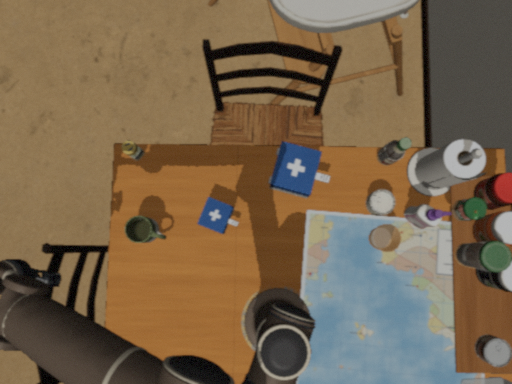

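The scene view shows the large case at about (232,182), the small one at (267,230). In the top view the large case is at (297,168), with its tab at (322,178) pointing to −y. The sauce bottle is at (395,150), the tin at (381,201), the glass at (384,237), the spice jar at (132,150) and the mug at (142,229).

```bash
cat > h.py <<'E'
import numpy as np,cv2,pickle
from scipy.spatial.transform import Rotation as R
def rot(s): return R.from_euler('xyz',s["rotation"]).as_matrix()
def rays(s,uv,fish=False):
    K=s["camera_matrix"];uv=np.atleast_2d(uv).astype(float)
    p=np.c_[(uv[:,0]-K[0,2])/K[0,0],(uv[:,1]-K[1,2])/K[1,1]]
    if fish:
        r=np.linalg.norm(p,axis=1)+1e-12
        d=np.c_[p[:,0]/r*np.sin(r),-p[:,1]/r*np.sin(r),-np.cos(r)]
    else: d=np.c_[p[:,0],-p[:,1],-np.ones(len(p))]
    return d@rot(s).T
def plane(s,uv,z,fish=False):
    d=rays(s,uv,fish);c=np.array(s["xyz"]);return c+d*((z-c[2])/d[:,2])[:,None]
def cloud(s,m,fish=False):
    v,u=np.nonzero(m&(s["depth"]>0));d=rays(s,np.c_[u,v],fish);fwd=-rot(s)[:,2]
    return np.array(s["xyz"])+d*(s["depth"][v,u]/(d@fwd))[:,None]
def hsv(s): return cv2.cvtColor(s["color"],cv2.COLOR_RGB2HSV)
E
python3 - <<'E'
from h import *
s=pickle.load(open("top0.pkl","rb"));H=hsv(s)
print("hsv",H[180,305],H[178,322],s["depth"][180,305])
m=(H[...,0]>95)&(H[...,0]<125)&(H[...,1]>150)
box=np.zeros_like(m);box[135:200,265:330]=1
P=cloud(s,m&box);print(len(P))
c=P.mean(0);print("mean",c,"min",P.min(0),"max",P.max(0))
u,sv,vt=np.linalg.svd(P[P[:,2]>.09]-P[P[:,2]>.09].mean(0));print("normal",vt[2])
v_,u_=np.nonzero(m&box);r=cv2.minAreaRect(np.c_[u_,v_].astype(np.float32));print(cv2.boxPoints(r));print(plane(s,cv2.boxPoints(r),.11))
w=(H[...,1]<60)&(H[...,2]>120);box[:]=0;box[165:190,314:332]=1
Q=cloud(s,w&box);print("tab",Q.mean(0),len(Q))
for n,uv in dict(sauce=(405,144),tin=(381,201),glass=(384,237),spice=(132,150),mug=(142,229)).items():
    print(n,plane(s,uv,.06))
E
```

```text
hsv [107 164 123] [120   2 170] 1.3156213
1396
mean [ 0.44844241 -0.04398481  0.1114455 ] min [ 0.37644007 -0.11193768  0.07885173] max [0.52244181 0.02222014 0.12058252]
normal [ 0.00609578 -0.01058154 -0.99992543]
[[270.74612 184.93074]
 [282.49228 141.86153]
 [319.9769  152.08461]
 [308.23074 195.15382]]
[[ 0.40061209  0.02560432  0.11      ]
 [ 0.52636644 -0.0068431   0.11      ]
 [ 0.49789959 -0.11503594  0.11      ]
 [ 0.37276356 -0.08155254  0.11      ]]
tab [ 0.43043693 -0.12486508  0.07430809] 112
sauce [[ 0.53595745 -0.37600722  0.06      ]]
tin [[ 0.36355794 -0.30163031  0.06      ]]
glass [[ 0.25783416 -0.30885006  0.06      ]]
spice [[0.50628157 0.44103644 0.06      ]]
mug [[0.27110891 0.40106665 0.06      ]]
```

Request:
drive_tool --targets '[{"hand": -1,"dx": 27.2,"dy": -73.6,"dz": -4,"rz": -90},{"hand": -1,"dx": 27.2,"dy": -73.6,"dz": -4,"rz": -90},{"hand": -1,"dx": 27.2,"dy": -73.6,"dz": -4,"rz": -90},{"hand": -1,"dx": 27.2,"dy": -73.6,"dz": -4,"rz": -90},{"hand": -1,"dx": 27.2,"dy": -73.6,"dz": -4,"rz": -90},{"hand": -1,"dx": 27.2,"dy": -73.6,"dz": -4,"rz": -90},{"hand": -1,"dx": 27.2,"dy": -73.6,"dz": -4,"rz": -90},{"hand": -1,"dx": 27.2,"dy": -73.6,"dz": -4,"rz": -90},{"hand": -1,"dx": 27.2,"dy": -73.6,"dz": -4,"rz": -90},{"hand": -1,"dx": 27.2,"dy": -73.6,"dz": -4,"rz": -90},{"hand": -1,"dx": 27.2,"dy": -73.6,"dz": -4,"rz": -90},{"hand": -1,"dx": 27.2,"dy": -73.6,"dz": -4,"rz": -90},{"hand": -1,"dx": 27.2,"dy": -73.6,"dz": -4,"rz": -90},{"hand": -1,"dx": 27.2,"dy": -73.6,"dz": -4,"rz": -90},{"hand": -1,"dx": 27.2,"dy": -73.6,"dz": -4,"rz": -90},{"hand": -1,"dx": 27.2,"dy": -73.6,"dz": -4,"rz": -90},{"hand": -1,"dx": 27.2,"dy": -73.6,"dz": -4,"rz": -90},{"hand": -1,"dx": 27.2,"dy": -73.6,"dz": -4,"rz": -90},{"hand": -1,"dx": 27.2,"dy": -73.6,"dz": -4,"rz": -90},{"hand": -1,"dx": 27.2,"dy": -73.6,"dz": -4,"rz": -90}]' --grip_force 25

```text
invalid input
```

Run:
```python
from workcell import arm
from h import *
s=arm.snapshot("wrist");cv2.imwrite("pics/w1.png",s["color"][:,:,::-1]);pickle.dump(s,open("w1.pkl","wb"))
print(s["camera_matrix"],s["xyz"],s["rotation"],arm.observe()["eef_pos"],arm.observe()["tcp_rot"])
```

```text
[[297.31863964   0.         248.25888392]
 [  0.         297.31863964 190.79981878]
 [  0.           0.           1.        ]] [0.08233989 0.62330721 0.3721624 ] [-0.29652209  0.00140411  1.32046886] [0.15493125 0.60483021 0.2303159 ] [-3.13978235e+00 -1.44845314e-04  2.89083787e+00]
```

View pics/w1.png

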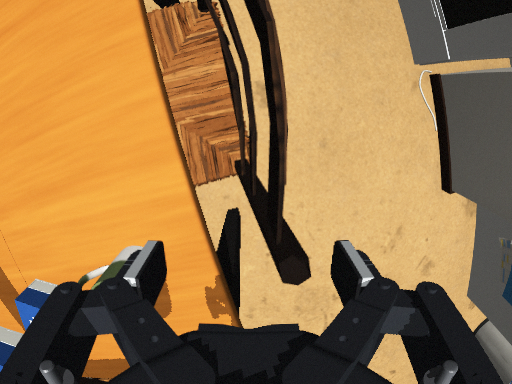

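The wrist view shows the floor and the table edge, because the move was refused and the arm hasn't moved. I'll retry with every key filled in.

Request:
drive_tool --targets '[{"hand": -1,"dx": 2,"dy": -5,"dz": 0,"rx": 0,"ry": 0,"rz": -8}]' --grip_force 25

```text
clock: 0.25
eef_pos: [0.1727, 0.5623, 0.2304]
tcp_rot: [3.139, -0.002, 2.751]
force: [1.5, -0.5, 0.4]
opening: 0.999
finger_force: 0.0
```

Request:
drive_tool --targets '[{"hand": -1,"dx": 25.2,"dy": -68.6,"dz": -4,"rx": 0,"ry": 0,"rz": -82},{"hand": -1,"dx": 25.2,"dy": -68.6,"dz": -4,"rx": 0,"ry": 0,"rz": -82},{"hand": -1,"dx": 25.2,"dy": -68.6,"dz": -4,"rx": 0,"ry": 0,"rz": -82},{"hand": -1,"dx": 25.2,"dy": -68.6,"dz": -4,"rx": 0,"ry": 0,"rz": -82},{"hand": -1,"dx": 25.2,"dy": -68.6,"dz": -4,"rx": 0,"ry": 0,"rz": -82},{"hand": -1,"dx": 25.2,"dy": -68.6,"dz": -4,"rx": 0,"ry": 0,"rz": -82},{"hand": -1,"dx": 25.2,"dy": -68.6,"dz": -4,"rx": 0,"ry": 0,"rz": -82},{"hand": -1,"dx": 25.2,"dy": -68.6,"dz": -4,"rx": 0,"ry": 0,"rz": -82},{"hand": -1,"dx": 25.2,"dy": -68.6,"dz": -4,"rx": 0,"ry": 0,"rz": -82},{"hand": -1,"dx": 25.2,"dy": -68.6,"dz": -4,"rx": 0,"ry": 0,"rz": -82},{"hand": -1,"dx": 25.2,"dy": -68.6,"dz": -4,"rx": 0,"ry": 0,"rz": -82},{"hand": -1,"dx": 25.2,"dy": -68.6,"dz": -4,"rx": 0,"ry": 0,"rz": -82},{"hand": -1,"dx": 25.2,"dy": -68.6,"dz": -4,"rx": 0,"ry": 0,"rz": -82},{"hand": -1,"dx": 25.2,"dy": -68.6,"dz": -4,"rx": 0,"ry": 0,"rz": -82},{"hand": -1,"dx": 25.2,"dy": -68.6,"dz": -4,"rx": 0,"ry": 0,"rz": -82},{"hand": -1,"dx": 25.2,"dy": -68.6,"dz": -4,"rx": 0,"ry": 0,"rz": -82},{"hand": -1,"dx": 25.2,"dy": -68.6,"dz": -4,"rx": 0,"ry": 0,"rz": -82},{"hand": -1,"dx": 25.2,"dy": -68.6,"dz": -4,"rx": 0,"ry": 0,"rz": -82}]'

```text
clock: 2.05
eef_pos: [0.4249, -0.1259, 0.1908]
tcp_rot: [-3.14, -0.001, 1.321]
force: [0.6, 0.4, -0.5]
opening: 1.002
finger_force: 0.0
```

Run:
```python
from workcell import arm
from h import *
s=arm.snapshot("wrist");cv2.imwrite("pics/w2.png",s["color"][:,:,::-1]);pickle.dump(s,open("w2.pkl","wb"))
print(s["xyz"],s["rotation"],arm.observe()["eef_pos"],arm.observe()["tcp_rot"],arm.observe()["joint_positions"])
```

```text
[ 0.4429619  -0.054101    0.33288197] [-0.29493055  0.00113474 -0.24972606] [ 0.42501222 -0.12571421  0.19098049] [-3.14056860e+00 -4.48795392e-04  1.32141855e+00] [-3.86113812e-01 -1.75436965e-03  2.08040380e+00  3.48864349e-04
  1.06401893e+00 -1.36905756e-01]
```

View pics/w2.png

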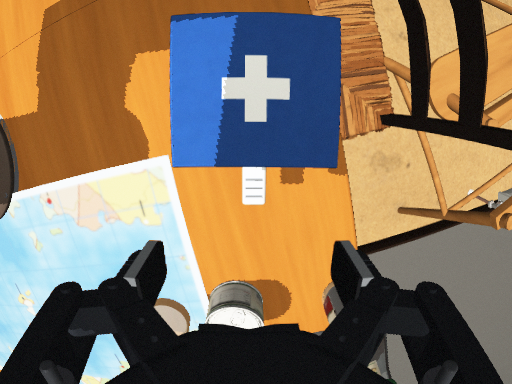

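The wrist view shows the large lid nearly square to the gripper (corners about (172,17), (340,17), (337,166), (172,166)) and the tab at (254,187).

Run:
```python
from workcell import arm
from h import *
print(arm.observe()["eef_pos"],arm.observe()["tcp_rot"])
s=pickle.load(open("w2.pkl","rb"));H=hsv(s)
w=((H[...,1]<70)&(H[...,2]>110)).astype(np.uint8);w[:167]=0;w[210:]=0;w[:,:235]=0;w[:,275:]=0
v,u=np.nonzero(w);print(u.min(),u.max(),v.min(),v.max())
r=cv2.minAreaRect(np.c_[u,v].astype(np.float32));B=cv2.boxPoints(r);print(B);P=plane(s,B,.069,True);print("tab",P,P.mean(0))
Q=cloud(s,w>0,True);print("tab cloud",np.median(Q,0))
m=(H[...,0]>95)&(H[...,0]<125)&(H[...,1]>150);m[210:]=0;m[:,:165]=0;m[:,345:]=0
Q=cloud(s,m,True);T=Q[Q[:,2]>.1];print(np.percentile(Q[:,2],[1,20,50,80,99]))
A=np.c_[T[:,:2],np.ones(len(T))];k=np.linalg.lstsq(A,T[:,2],rcond=None)[0]
r=cv2.minAreaRect(T[:,:2].astype(np.float32));print("slope",k,"rect",r);print(cv2.boxPoints(r))
```

```text
[ 0.42501222 -0.12571421  0.19098049] [-3.14056860e+00 -4.48795392e-04  1.32141855e+00]
242 265 167 204
[[242. 167.]
 [265. 167.]
 [265. 204.]
 [242. 204.]]
tab [[ 0.42293436 -0.10842756  0.069     ]
 [ 0.44318005 -0.11356513  0.069     ]
 [ 0.43492852 -0.14818717  0.069     ]
 [ 0.41394357 -0.14283153  0.069     ]] [ 0.42874663 -0.12825285  0.069     ]
tab cloud [ 0.42871115 -0.12741597  0.06982735]
[0.10822325 0.10942981 0.11012518 0.11078347 0.11188318]
slope [-0.00242234 -0.01063534  0.11072741] rect ((0.4508174657821655, -0.0441182404756546), (0.11912956088781357, 0.12957394123077393), 75.33405303955078)
[[ 0.37306058 -0.08533935]
 [ 0.49841282 -0.11814526]
 [ 0.52857435 -0.00289714]
 [ 0.4032221   0.02990878]]
```

Request:
drive_tool --targets '[{"hand": -1,"dx": 0.3,"dy": -0.5,"dz": -4,"rx": 0,"ry": 0,"rz": 0},{"hand": -1,"dx": 0.3,"dy": -0.5,"dz": -8,"rx": 0,"ry": 0,"rz": 0},{"hand": -1,"dx": 0.3,"dy": -0.5,"dz": -8,"rx": 0,"ry": 0,"rz": 0},{"hand": -1,"dx": 0.3,"dy": -0.5,"dz": -8,"rx": 0,"ry": 0,"rz": 0}]'

```text
clock: 2.5
eef_pos: [0.4279, -0.1307, 0.1112]
tcp_rot: [-3.139, -0.0, 1.322]
force: [-0.0, -0.1, 0.3]
opening: 0.998
finger_force: 0.0
```

Request:
drive_tool --targets '[{"hand": -1,"dx": 0,"dy": 0,"dz": -3,"rx": 0,"ry": 0,"rz": -0.4},{"hand": -1,"dx": 0,"dy": 0,"dz": -6.5,"rx": 0,"ry": 0,"rz": -0.4},{"hand": -1,"dx": 0,"dy": 0,"dz": -6.5,"rx": 0,"ry": 0,"rz": -0.4},{"hand": 1,"dx": 0,"dy": 0,"dz": -6.5,"rx": 0,"ry": 0,"rz": -0.4},{"hand": 1,"dx": 0,"dy": 0,"dz": -6.5,"rx": 0,"ry": 0,"rz": -0.4},{"hand": 1,"dx": 0,"dy": 0,"dz": -6.5,"rx": 0,"ry": 0,"rz": -0.4},{"hand": 1,"dx": 0,"dy": 0,"dz": -6.5,"rx": 0,"ry": 0,"rz": -0.4},{"hand": 1,"dx": 0,"dy": 0,"dz": -6.5,"rx": 0,"ry": 0,"rz": -0.4},{"hand": 1,"dx": 0,"dy": 0,"dz": -6.5,"rx": 0,"ry": 0,"rz": -0.4},{"hand": 1,"dx": 0,"dy": 0,"dz": -6.5,"rx": 0,"ry": 0,"rz": -0.4},{"hand": 1,"dx": 0,"dy": 0,"dz": -6.5,"rx": 0,"ry": 0,"rz": -0.4}]' --grip_force 30

```text
clock: 3.6
eef_pos: [0.4282, -0.1322, 0.0463]
tcp_rot: [-3.141, 0.0, 1.313]
force: [-4.1, -3.1, 3.9]
opening: 0.245
finger_force: 35.3
```

Run:
```python
from h import *
x=np.array([.2532,.9674]);t0=.011;a0=np.arctan2(18,150);r=np.hypot(.15,.018)
p=lambda t:np.array([*(-r*np.cos(a0+t)*x),r*np.sin(a0+t)])
for d in list(range(0,112,6))+[110,112,114]:
    t=t0+np.radians(d) if d<110 else np.radians(d)
    print(d,np.round((p(t)-p(t0))*100,1))
```

```text
0 [0. 0. 0.]
6 [0.1 0.3 1.6]
12 [0.2 0.7 3.1]
18 [0.3 1.3 4.5]
24 [0.5 2.  5.9]
30 [0.8 2.9 7.2]
36 [1.  3.9 8.4]
42 [1.3 5.  9.5]
48 [ 1.6  6.2 10.5]
54 [ 2.   7.5 11.3]
60 [ 2.3  8.9 12. ]
66 [ 2.7 10.3 12.5]
72 [ 3.1 11.8 12.9]
78 [ 3.5 13.3 13.1]
84 [ 3.9 14.9 13.1]
90 [ 4.3 16.4 13. ]
96 [ 4.7 17.9 12.7]
102 [ 5.1 19.4 12.3]
108 [ 5.4 20.8 11.7]
110 [ 5.5 21.1 11.5]
112 [ 5.6 21.5 11.3]
114 [ 5.8 22.  11. ]
```

Request:
drive_tool --targets '[{"hand": 1,"dx": 0,"dy": 0.1,"dz": 0.8,"rx": 0,"ry": 0,"rz": 0},{"hand": 1,"dx": 0.1,"dy": 0.3,"dz": 1.6,"rx": 0,"ry": 0,"rz": 0},{"hand": 1,"dx": 0.2,"dy": 0.7,"dz": 3.1,"rx": 0,"ry": 0,"rz": 0},{"hand": 1,"dx": 0.3,"dy": 1.3,"dz": 4.5,"rx": 0,"ry": 0,"rz": 0},{"hand": 1,"dx": 0.5,"dy": 2.0,"dz": 5.9,"rx": 0,"ry": 0,"rz": 0},{"hand": 1,"dx": 0.8,"dy": 2.9,"dz": 7.2,"rx": 0,"ry": 0,"rz": 0},{"hand": 1,"dx": 1.0,"dy": 3.9,"dz": 8.4,"rx": 0,"ry": 0,"rz": 0},{"hand": 1,"dx": 1.3,"dy": 5.0,"dz": 9.5,"rx": 0,"ry": 0,"rz": 0},{"hand": 1,"dx": 1.6,"dy": 6.2,"dz": 10.5,"rx": 0,"ry": 0,"rz": 0},{"hand": 1,"dx": 2.0,"dy": 7.5,"dz": 11.3,"rx": 0,"ry": 0,"rz": 0}]'

```text
clock: 4.6
eef_pos: [0.448, -0.0561, 0.1597]
tcp_rot: [-3.14, 0.001, 1.313]
force: [-2.0, -1.7, -5.2]
opening: 0.249
finger_force: 34.2
```

Request:
drive_tool --targets '[{"hand": 1,"dx": 0.3,"dy": 1.4,"dz": 0.7,"rx": 0,"ry": 0,"rz": 0},{"hand": 1,"dx": 0.7,"dy": 2.8,"dz": 1.2,"rx": 0,"ry": 0,"rz": 0},{"hand": 1,"dx": 1.1,"dy": 4.3,"dz": 1.6,"rx": 0,"ry": 0,"rz": 0},{"hand": 1,"dx": 1.5,"dy": 5.8,"dz": 1.8,"rx": 0,"ry": 0,"rz": 0},{"hand": 1,"dx": 1.9,"dy": 7.4,"dz": 1.8,"rx": 0,"ry": 0,"rz": 0},{"hand": 1,"dx": 2.3,"dy": 8.9,"dz": 1.7,"rx": 0,"ry": 0,"rz": 0},{"hand": 1,"dx": 2.7,"dy": 10.4,"dz": 1.4,"rx": 0,"ry": 0,"rz": 0},{"hand": 1,"dx": 3.1,"dy": 11.9,"dz": 1.0,"rx": 0,"ry": 0,"rz": 0},{"hand": 1,"dx": 3.4,"dy": 13.3,"dz": 0.4,"rx": 0,"ry": 0,"rz": 0},{"hand": 1,"dx": 3.5,"dy": 13.6,"dz": 0.2,"rx": 0,"ry": 0,"rz": 0},{"hand": 1,"dx": 3.5,"dy": 13.6,"dz": 0.2,"rx": 0,"ry": 0,"rz": 0},{"hand": 1,"dx": 3.5,"dy": 13.6,"dz": 0.2,"rx": 0,"ry": 0,"rz": 0}]'

```text
clock: 5.8
eef_pos: [0.4838, 0.0811, 0.1624]
tcp_rot: [-3.141, -0.003, 1.313]
force: [-4.7, 4.5, 5.3]
opening: 0.248
finger_force: 37.9
```

Run:
```python
from workcell import arm
from h import *
s=arm.snapshot("scene");cv2.imwrite("pics/s3.png",cv2.resize(s["color"][120:260,160:420,::-1],None,fx=3,fy=3));pickle.dump(s,open("s3.pkl","wb"))
```

```text
(no output)
```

View pics/s3.png

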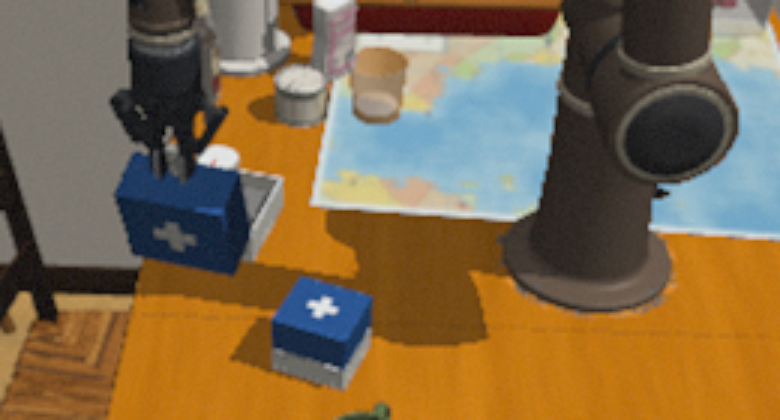

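The lid stands open with the fingers still on its tab (crop (170,165)). By kinematics it is at about 110°. Next I release it, rise, and move over the cap.

Request:
drive_tool --targets '[{"hand": 0,"dx": 0,"dy": 0,"dz": 0,"rx": 0,"ry": 0,"rz": 0},{"hand": -0.2,"dx": 0,"dy": 0,"dz": 0,"rx": 0,"ry": 0,"rz": 0},{"hand": -0.2,"dx": 0,"dy": 0,"dz": 0,"rx": 0,"ry": 0,"rz": 0},{"hand": -0.2,"dx": 0,"dy": 0,"dz": 1,"rx": 0,"ry": 0,"rz": 0},{"hand": -1,"dx": 0,"dy": 0,"dz": 4,"rx": 0,"ry": 0,"rz": 0},{"hand": -1,"dx": 0,"dy": 0,"dz": 8,"rx": 0,"ry": 0,"rz": 0},{"hand": -1,"dx": -1,"dy": -4,"dz": 8,"rx": 0,"ry": 0,"rz": 8},{"hand": -1,"dx": -2.2,"dy": -8,"dz": 8,"rx": 0,"ry": 0,"rz": 16},{"hand": -1,"dx": -3.3,"dy": -12.5,"dz": 6,"rx": 0,"ry": 0,"rz": 24},{"hand": -1,"dx": -3.3,"dy": -12.5,"dz": 3,"rx": 0,"ry": 0,"rz": 32},{"hand": -1,"dx": -3.3,"dy": -12.5,"dz": 2,"rx": 0,"ry": 0,"rz": 40},{"hand": -1,"dx": -3.3,"dy": -12.5,"dz": 2,"rx": 0,"ry": 0,"rz": 40},{"hand": -1,"dx": -3.3,"dy": -12.5,"dz": 2,"rx": 0,"ry": 0,"rz": 40}]'

```text
clock: 7.15
eef_pos: [0.4513, -0.0462, 0.1821]
tcp_rot: [3.141, 0.001, 2.008]
force: [1.0, 0.1, 0.8]
opening: 0.999
finger_force: 0.0
```

Run:
```python
from workcell import arm
from h import *
s=arm.snapshot("wrist");cv2.imwrite("pics/w4.png",s["color"][:,:,::-1]);pickle.dump(s,open("w4.pkl","wb"))
print(arm.observe()["eef_pos"],arm.observe()["tcp_rot"],arm.observe()["joint_positions"])
s=arm.snapshot("scene");pickle.dump(s,open("s4.pkl","wb"));H=hsv(s)
m=(H[...,0]>95)&(H[...,0]<125)&(H[...,1]>130);b=np.zeros_like(m);b[160:215,195:248]=1
Q=cloud(s,m&b);x=np.array([.2532,.9674]);y=np.array([-.9674,.2532])
q=np.c_[(Q[:,:2]-[.466,.0139])@x,(Q[:,:2]-[.466,.0139])@y,Q[:,2]-.045]
print(len(q),q.min(0),q.max(0))
# lid-top plane: consensus of lines in x-z
best=max(((np.abs(q[:,0]*np.sin(t)+q[:,2]*np.cos(t)-.065)<.003).sum(),np.degrees(t)) for t in np.radians(np.arange(95,125,.5)))
print("lid angle",best)
```

```text
[ 0.45183    -0.04605681  0.18252944] [3.13965840e+00 1.36874253e-03 2.00881274e+00] [-1.97541761e-01  3.02042674e-02  2.06717597e+00  5.41462816e-05
  1.04184332e+00 -6.35586767e-01]
1160 [ 0.00927851 -0.06278108 -0.01247478] [0.10020849 0.06634348 0.1161195 ]
lid angle (np.int64(503), np.float64(105.5))
```

View pics/w4.png

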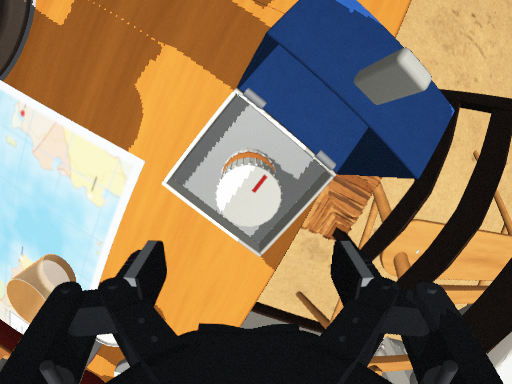

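The wrist view shows the lid leaning back, its tab at (393,75). The cap is exposed at about (248,196), with its red bar at (260,183).

Run:
```python
from h import *
x=np.array([.2532,.9674]);y=np.array([-.9674,.2532])
L=lambda Q:np.c_[(Q[:,:2]-[.466,.0139])@x,(Q[:,:2]-[.466,.0139])@y,Q[:,2]-.045]
s=pickle.load(open("s4.pkl","rb"));H=hsv(s)
m=(H[...,0]>95)&(H[...,0]<125)&(H[...,1]>130);b=np.zeros_like(m);b[160:215,195:248]=1
q=L(cloud(s,m&b))
for lo in(90,):
  sel=q[(np.abs(q[:,0]*np.sin(np.radians(107))+q[:,2]*np.cos(np.radians(107))-.065)<.009)&(abs(q[:,1])<.055)&(q[:,2]<.085)]
  for _ in range(4):
    n=np.linalg.svd(sel-sel.mean(0))[2][2];n*=np.sign(n[0]);sel=sel[np.abs((sel-sel.mean(0))@n)<.004]
  print("scene top plane n",n,"angle",np.degrees(np.arctan2(n[0],n[2])),"d",sel.mean(0)@n,len(sel))
s=pickle.load(open("w4.pkl","rb"));H=hsv(s)
w=((H[...,1]<60)&(H[...,2]>90)).astype(np.uint8);b=np.zeros_like(w);b[35:110,345:440]=1
t=L(cloud(s,(w&b)>0,True));print("tab med",np.median(t,0),len(t),np.percentile(t,[5,95],axis=0))
# cap top
Q=cloud(s,np.ones(w.shape,bool),True);q=L(Q)
c=Q[(np.hypot(q[:,0]+.06,q[:,1])<.04)&(Q[:,2]>.095)&(Q[:,2]<.108)]
print("cap circle",cv2.minEnclosingCircle(c[:,:2].astype(np.float32)),c.mean(0),len(c))
r=(((H[...,0]<8)|(H[...,0]>172))&(H[...,1]>120));b[:]=0;b[165:200,245:280]=1
v,u=np.nonzero(r&(b>0));P=plane(s,np.c_[u,v],.102,True);d=np.linalg.svd(P[:,:2]-P[:,:2].mean(0))[2][0];print("bar",P.mean(0),np.degrees(np.arctan2(*(d*np.sign(d[1]))[::-1])))
```

```text
scene top plane n [ 0.96125063  0.00170544 -0.27567068] angle 106.00201046727273 d 0.06476614566597853 361
tab med [0.05318136 0.00079819 0.14433373] 2331 [[ 0.04533269 -0.00826153  0.11702018]
 [ 0.0638357   0.00925405  0.15409392]]
cap circle ((0.4500361680984497, -0.04440907761454582), 0.02691332995891571) [ 0.44983053 -0.04327474  0.10123084] 3252
bar [ 0.45328706 -0.03109713  0.102     ] 78.19116246162798
```

The lid stands at 106°, a few degrees short, so I'll regrip the tab and ease it back about 4.5°.

Request:
drive_tool --targets '[{"hand": -1,"dx": 0,"dy": 0,"dz": 4,"rx": 0,"ry": 0,"rz": -8},{"hand": -1,"dx": 0,"dy": 0,"dz": 6.5,"rx": 0,"ry": 0,"rz": -16},{"hand": -1,"dx": 1,"dy": 4,"dz": 6.5,"rx": 0,"ry": 0,"rz": -24},{"hand": -1,"dx": 2,"dy": 8,"dz": 6.5,"rx": 0,"ry": 0,"rz": -32},{"hand": -1,"dx": 2.9,"dy": 11.7,"dz": 6.5,"rx": 0,"ry": 0,"rz": -40},{"hand": -1,"dx": 2.9,"dy": 11.7,"dz": 6.5,"rx": 0,"ry": 0,"rz": -40},{"hand": -0.2,"dx": 2.9,"dy": 11.7,"dz": 2,"rx": 0,"ry": 0,"rz": -40},{"hand": -0.2,"dx": 2.9,"dy": 11.7,"dz": -1.6,"rx": 0,"ry": 0,"rz": -40},{"hand": 1,"dx": 2.9,"dy": 11.7,"dz": -1.6,"rx": 0,"ry": 0,"rz": -40},{"hand": 1,"dx": 2.9,"dy": 11.7,"dz": -1.6,"rx": 0,"ry": 0,"rz": -40},{"hand": 1,"dx": 2.9,"dy": 11.7,"dz": -1.6,"rx": 0,"ry": 0,"rz": -40},{"hand": 1,"dx": 2.9,"dy": 11.7,"dz": -1.6,"rx": 0,"ry": 0,"rz": -40},{"hand": 1,"dx": 2.9,"dy": 11.7,"dz": -1.6,"rx": 0,"ry": 0,"rz": -40},{"hand": 1,"dx": 2.9,"dy": 11.7,"dz": -1.6,"rx": 0,"ry": 0,"rz": -40}]'

```text
clock: 8.65
eef_pos: [0.4811, 0.0709, 0.167]
tcp_rot: [3.138, -0.001, 1.313]
force: [0.1, -1.2, 3.1]
opening: 0.249
finger_force: 34.3
```

Request:
drive_tool --targets '[{"hand": 1,"dx": 0.1,"dy": 0.5,"dz": -0.2,"rx": 0,"ry": 0,"rz": 0},{"hand": 1,"dx": 0.3,"dy": 1.1,"dz": -0.5,"rx": 0,"ry": 0,"rz": 0},{"hand": 1,"dx": 0.3,"dy": 1.1,"dz": -0.5,"rx": 0,"ry": 0,"rz": 0},{"hand": 1,"dx": 0.3,"dy": 1.1,"dz": -0.5,"rx": 0,"ry": 0,"rz": 0},{"hand": 0,"dx": 0.3,"dy": 1.1,"dz": -0.5,"rx": 0,"ry": 0,"rz": 0},{"hand": -0.2,"dx": 0.3,"dy": 1.1,"dz": -0.5,"rx": 0,"ry": 0,"rz": 0},{"hand": -0.2,"dx": 0.3,"dy": 1.1,"dz": -0.5,"rx": 0,"ry": 0,"rz": 0},{"hand": -0.2,"dx": 0.3,"dy": 1.1,"dz": 1,"rx": 0,"ry": 0,"rz": 0},{"hand": -1,"dx": 0.3,"dy": 1.1,"dz": 4,"rx": 0,"ry": 0,"rz": 0},{"hand": -1,"dx": 0.3,"dy": 1.1,"dz": 8,"rx": 0,"ry": 0,"rz": 0},{"hand": -1,"dx": -1,"dy": -3,"dz": 8,"rx": 0,"ry": 0,"rz": 8},{"hand": -1,"dx": -2.1,"dy": -7,"dz": 8,"rx": 0,"ry": 0,"rz": 16},{"hand": -1,"dx": -3.1,"dy": -11.5,"dz": 6,"rx": 0,"ry": 0,"rz": 24},{"hand": -1,"dx": -3.1,"dy": -11.5,"dz": 3,"rx": 0,"ry": 0,"rz": 32},{"hand": -1,"dx": -3.1,"dy": -11.5,"dz": 1.5,"rx": 0,"ry": 0,"rz": 40},{"hand": -1,"dx": -3.1,"dy": -11.5,"dz": 1.5,"rx": 0,"ry": 0,"rz": 40},{"hand": -1,"dx": -3.1,"dy": -11.5,"dz": 1.5,"rx": 0,"ry": 0,"rz": 40}]'

```text
clock: 10.35
eef_pos: [0.4484, -0.0439, 0.1801]
tcp_rot: [-3.141, -0.001, 2.008]
force: [0.2, -0.3, 0.5]
opening: 1.0
finger_force: 0.0
```

Run:
```python
from workcell import arm
from h import *
x=np.array([.2532,.9674]);y=np.array([-.9674,.2532])
L=lambda Q:np.c_[(Q[:,:2]-[.466,.0139])@x,(Q[:,:2]-[.466,.0139])@y,Q[:,2]-.045]
s=arm.snapshot("scene");H=hsv(s)
m=(H[...,0]>95)&(H[...,0]<125)&(H[...,1]>130);b=np.zeros_like(m);b[160:215,195:248]=1
q=L(cloud(s,m&b))
sel=q[(np.abs(q[:,0]*np.sin(np.radians(109))+q[:,2]*np.cos(np.radians(109))-.065)<.009)&(abs(q[:,1])<.055)&(q[:,2]<.08)]
for _ in range(4):
    n=np.linalg.svd(sel-sel.mean(0))[2][2];n*=np.sign(n[0]);sel=sel[np.abs((sel-sel.mean(0))@n)<.004]
print("angle",np.degrees(np.arctan2(n[0],n[2])),"d",sel.mean(0)@n,len(sel))
s=arm.snapshot("wrist");H=hsv(s);pickle.dump(s,open("w5.pkl","wb"))
Q=cloud(s,np.ones(H.shape[:2],bool),True);q=L(Q)
c=Q[(np.hypot(q[:,0]+.06,q[:,1])<.04)&(Q[:,2]>.097)&(Q[:,2]<.106)]
print("cap circle",cv2.minEnclosingCircle(c[:,:2].astype(np.float32)),np.median(c,0))
print(arm.observe()["eef_pos"],arm.observe()["tcp_rot"])
```

```text
angle 111.03536642949555 d 0.06501021699558995 315
cap circle ((0.4505825638771057, -0.04451143741607666), 0.02687583491206169) [ 0.44986236 -0.04315291  0.10133096]
[ 0.44968249 -0.04384752  0.18133463] [3.13993999e+00 1.06768251e-03 2.00963572e+00]
```

Request:
drive_tool --targets '[{"hand": -1,"dx": 0.1,"dy": 0,"dz": -4,"rx": 0,"ry": 0,"rz": 0},{"hand": -1,"dx": 0.1,"dy": 0,"dz": -8,"rx": 0,"ry": 0,"rz": 0},{"hand": -1,"dx": 0.1,"dy": 0,"dz": -11.7,"rx": 0,"ry": 0,"rz": 0},{"hand": -1,"dx": 0.1,"dy": 0,"dz": -11.7,"rx": 0,"ry": 0,"rz": 0},{"hand": -1,"dx": 0.1,"dy": 0,"dz": -11.7,"rx": 0,"ry": 0,"rz": 0},{"hand": 1,"dx": 0.1,"dy": 0,"dz": -11.7,"rx": 0,"ry": 0,"rz": 0},{"hand": 1,"dx": 0.1,"dy": 0,"dz": -11.7,"rx": 0,"ry": 0,"rz": 0},{"hand": 1,"dx": 0.1,"dy": 0,"dz": -11.7,"rx": 0,"ry": 0,"rz": 0},{"hand": 1,"dx": 0.1,"dy": 0,"dz": -11.7,"rx": 0,"ry": 0,"rz": 0},{"hand": 1,"dx": 0.1,"dy": 0,"dz": -11.7,"rx": 0,"ry": 0,"rz": 0},{"hand": 1,"dx": 0.1,"dy": 0,"dz": -11.7,"rx": 0,"ry": 0,"rz": 0},{"hand": 1,"dx": 0.1,"dy": 0,"dz": -11.7,"rx": 0,"ry": 0,"rz": 0}]' --grip_force 70

```text
clock: 11.65
eef_pos: [0.4516, -0.0444, 0.0645]
tcp_rot: [3.138, 0.002, 2.011]
force: [1.1, -0.5, 5.1]
opening: 0.595
finger_force: 71.8
```

Request:
drive_tool --targets '[{"hand": 1,"dx": 0,"dy": 0,"dz": -0.25,"rx": 0,"ry": 0,"rz": 0},{"hand": 1,"dx": 0,"dy": 0,"dz": -0.5,"rx": 0,"ry": 0,"rz": 0},{"hand": 1,"dx": 0,"dy": 0,"dz": -0.5,"rx": 0,"ry": 0,"rz": 0},{"hand": 1,"dx": 0,"dy": 0,"dz": -0.5,"rx": 0,"ry": 0,"rz": 0}]'

```text
clock: 12.05
eef_pos: [0.4516, -0.0444, 0.0602]
tcp_rot: [3.139, 0.002, 2.011]
force: [-1.2, -0.6, 12.7]
opening: 0.599
finger_force: 72.6
```

Request:
drive_tool --targets '[{"hand": 1,"dx": 0,"dy": 0,"dz": 0,"rx": 0,"ry": 0,"rz": 4},{"hand": 1,"dx": 0,"dy": 0,"dz": 0,"rx": 0,"ry": 0,"rz": 10},{"hand": 1,"dx": 0,"dy": 0,"dz": 0,"rx": 0,"ry": 0,"rz": 16},{"hand": 1,"dx": 0,"dy": 0,"dz": 0,"rx": 0,"ry": 0,"rz": 22}]'

```text
clock: 12.45
eef_pos: [0.4517, -0.044, 0.0602]
tcp_rot: [3.139, 0.003, 2.399]
force: [-1.8, 2.0, 12.1]
opening: 0.598
finger_force: 72.5
```

Run:
```python
from workcell import arm
from h import *
o=arm.observe();print(o["ft_torque"],o["tcp_rot"])
s=arm.snapshot("wrist");H=hsv(s)
r=(((H[...,0]<8)|(H[...,0]>172))&(H[...,1]>120));v,u=np.nonzero(r);P=plane(s,np.c_[u,v],.0975,True)
P=P[np.hypot(P[:,0]-.4505,P[:,1]+.0443)<.026];print(len(P))
if len(P)>5:
    d=np.linalg.svd(P[:,:2]-P[:,:2].mean(0))[2][0];print("bar deg",np.degrees(np.arctan2(*(d*np.sign(d[1]))[::-1])),P.mean(0))
```

```text
[ 0.12160022  0.19274928 -0.04888214] [3.13923009e+00 2.53697583e-03 2.39875113e+00]
240
bar deg 100.26113828675652 [ 0.44779133 -0.02984264  0.0975    ]
```

The bar turned 22° with the gripper (78→100°), so the cap is turning. I'll carry on to 82°.

Request:
drive_tool --targets '[{"hand": 1,"dx": 0,"dy": 0,"dz": 0,"rx": 0,"ry": 0,"rz": 7},{"hand": 1,"dx": 0,"dy": 0,"dz": 0,"rx": 0,"ry": 0,"rz": 14},{"hand": 1,"dx": 0,"dy": 0,"dz": 0,"rx": 0,"ry": 0,"rz": 21},{"hand": 1,"dx": 0,"dy": 0,"dz": 0,"rx": 0,"ry": 0,"rz": 28},{"hand": 1,"dx": 0,"dy": 0,"dz": 0,"rx": 0,"ry": 0,"rz": 35},{"hand": 1,"dx": 0,"dy": 0,"dz": 0,"rx": 0,"ry": 0,"rz": 42},{"hand": 1,"dx": 0,"dy": 0,"dz": 0,"rx": 0,"ry": 0,"rz": 49},{"hand": 1,"dx": 0,"dy": 0,"dz": 0,"rx": 0,"ry": 0,"rz": 55},{"hand": 1,"dx": 0,"dy": 0,"dz": 0,"rx": 0,"ry": 0,"rz": 60},{"hand": 1,"dx": 0,"dy": 0,"dz": 0,"rx": 0,"ry": 0,"rz": 60},{"hand": 1,"dx": 0,"dy": 0,"dz": 0,"rx": 0,"ry": 0,"rz": 60}]'

```text
clock: 13.6
eef_pos: [0.4515, -0.0442, 0.0602]
tcp_rot: [-3.14, 0.003, -2.841]
force: [-1.6, 1.0, 13.0]
opening: 0.598
finger_force: 72.5
```

Run:
```python
from workcell import arm
from h import *
s=arm.snapshot("wrist");H=hsv(s)
r=(((H[...,0]<8)|(H[...,0]>172))&(H[...,1]>120));v,u=np.nonzero(r);P=plane(s,np.c_[u,v],.0975,True)
P=P[np.hypot(P[:,0]-.4505,P[:,1]+.0443)<.026];print(len(P))
d=np.linalg.svd(P[:,:2]-P[:,:2].mean(0))[2][0];print("bar deg",np.degrees(np.arctan2(*(d*np.sign(d[1]))[::-1])),P.mean(0))
```

```text
237
bar deg 160.16837614886026 [ 0.43683302 -0.03994816  0.0975    ]
```

Request:
drive_tool --targets '[{"hand": 1,"dx": 0,"dy": 0,"dz": 0.4,"rx": 0,"ry": 0,"rz": 0},{"hand": 1,"dx": 0,"dy": 0,"dz": 0.8,"rx": 0,"ry": 0,"rz": 0},{"hand": 1,"dx": 0,"dy": 0,"dz": 1.6,"rx": 0,"ry": 0,"rz": 0},{"hand": 1,"dx": 0,"dy": 0,"dz": 2.6,"rx": 0,"ry": 0,"rz": 0},{"hand": 1,"dx": 0,"dy": 0,"dz": 3.6,"rx": 0,"ry": 0,"rz": 0},{"hand": 1,"dx": 0,"dy": 0,"dz": 4.6,"rx": 0,"ry": 0,"rz": 0},{"hand": 1,"dx": 0,"dy": 0,"dz": 5.6,"rx": 0,"ry": 0,"rz": 0},{"hand": 1,"dx": 0,"dy": 0,"dz": 6.2,"rx": 0,"ry": 0,"rz": 0},{"hand": 1,"dx": 0,"dy": 0,"dz": 6.5,"rx": 0,"ry": 0,"rz": 0},{"hand": 1,"dx": 0,"dy": 0,"dz": 6.5,"rx": 0,"ry": 0,"rz": 0},{"hand": 1,"dx": 0,"dy": 0,"dz": 6.5,"rx": 0,"ry": 0,"rz": 0},{"hand": 1,"dx": 0,"dy": 0,"dz": 6.5,"rx": 0,"ry": 0,"rz": 0},{"hand": 1,"dx": 0,"dy": 0,"dz": 6.5,"rx": 0,"ry": 0,"rz": 0}]'

```text
clock: 14.95
eef_pos: [0.4493, -0.0439, 0.1228]
tcp_rot: [3.141, -0.001, -2.841]
force: [-0.4, -0.4, -0.8]
opening: 0.596
finger_force: 73.0
```

Run:
```python
from workcell import arm
from h import *
s=arm.snapshot("wrist");cv2.imwrite("pics/w9.png",s["color"][:,:,::-1])
Q=cloud(s,np.ones((384,512),bool),True)
c=Q[(np.hypot(Q[:,0]-.4505,Q[:,1]+.0443)<.03)&(Q[:,2]>.14)&(Q[:,2]<.19)]
print(np.median(c,0),len(c));c=c[abs(c[:,2]-np.median(c[:,2]))<.004];print(cv2.minEnclosingCircle(c[:,:2].astype(np.float32)))
x=np.array([.2532,.9674]);y=np.array([-.9674,.2532])
L=lambda Q:np.c_[(Q[:,:2]-[.466,.0139])@x,(Q[:,:2]-[.466,.0139])@y,Q[:,2]-.045]
s=arm.snapshot("scene");H=hsv(s);cv2.imwrite("pics/s9.png",cv2.resize(s["color"][70:310,160:420,::-1],None,fx=2.4,fy=2.4))
m=(H[...,0]>95)&(H[...,0]<125)&(H[...,1]>130);b=np.zeros_like(m);b[160:215,195:248]=1
q=L(cloud(s,m&b))
sel=q[(np.abs(q[:,0]*np.sin(np.radians(110))+q[:,2]*np.cos(np.radians(110))-.065)<.009)&(abs(q[:,1])<.055)&(q[:,2]<.08)]
for _ in range(4):
    n=np.linalg.svd(sel-sel.mean(0))[2][2];n*=np.sign(n[0]);sel=sel[np.abs((sel-sel.mean(0))@n)<.004]
print("lid",np.degrees(np.arctan2(n[0],n[2])))
```

```text
[ 0.44305995 -0.04625709  0.15798344] 11782
((0.44830846786499023, -0.04503242298960686), 0.029167501255869865)
lid 111.22821617638415
```

View pics/w9.png

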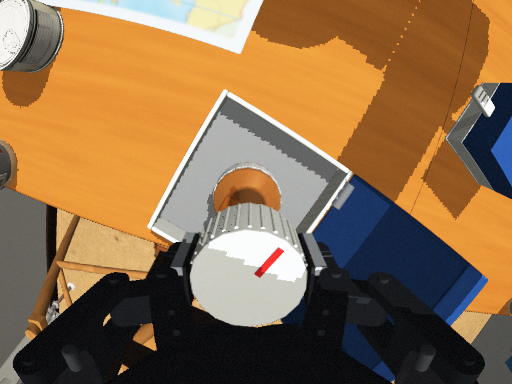

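View pics/s9.png

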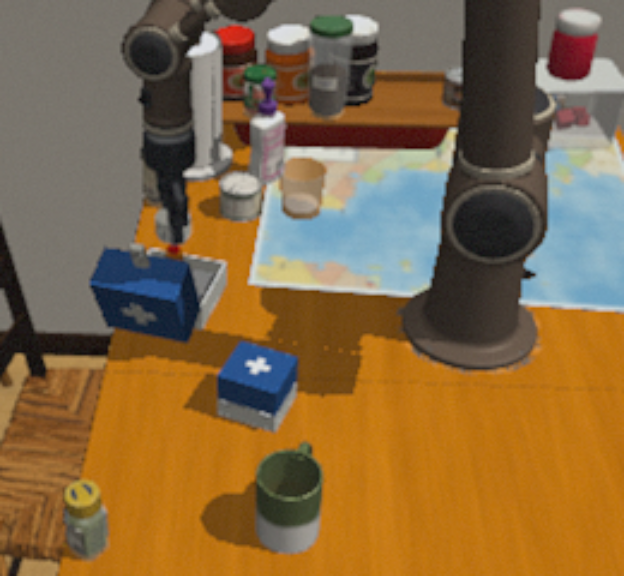

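The wrist view shows the cap upright in the grip at (249,278), clear of the open bottle at (248,190). The scene view shows the lid leaning back and the mug, tin, glass and spice jar undisturbed; the arm hides the sauce bottle. The cap is about 3 mm low, so I'll trim that.

Request:
drive_tool --targets '[{"hand": 1,"dx": 0.1,"dy": 0,"dz": 0.3,"rx": 0,"ry": 0,"rz": 0},{"hand": 1,"dx": 0.1,"dy": 0,"dz": 0.3,"rx": 0,"ry": 0,"rz": 0},{"hand": 1,"dx": 0.1,"dy": 0,"dz": 0.3,"rx": 0,"ry": 0,"rz": 0},{"hand": 1,"dx": 0.1,"dy": 0,"dz": 0.3,"rx": 0,"ry": 0,"rz": 0},{"hand": 1,"dx": 0.1,"dy": 0,"dz": 0.3,"rx": 0,"ry": 0,"rz": 0},{"hand": 1,"dx": 0.1,"dy": 0,"dz": 0.3,"rx": 0,"ry": 0,"rz": 0}]'

```text
clock: 15.65
eef_pos: [0.4506, -0.0439, 0.1262]
tcp_rot: [3.142, -0.0, -2.841]
force: [-0.1, -0.1, -0.5]
opening: 0.598
finger_force: 73.0
```

Run:
```python
from workcell import arm
print(arm.observe()["eef_pos"]);print(arm.sign_off())
```

```text
[ 0.45063514 -0.04394222  0.12621717]
the job is handed in; nothing more can be done
None
```

I handed the job in at about 16 s: the lid stands at about 111°, and the unscrewed cap is held upright about 6 cm above its closed place over the bottle. The mug, glass, tin and spice jar look undisturbed; the arm hid the sauce bottle in my last check, but it never came near it.

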